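# Find the pusher in the service box and refill the spring dispenser

## Robot

A 6-joint arm with a two-finger parallel gripper is mounted at the origin on the work surface. World frame = base frame: x ahead of the robot, y to its left, z up, the work surface at z = 0. Lengths are in m, angles in rad, forces in N, time in s.
With the tool pointing down it reaches from about 0.25 to 0.775 m from the base axis. Payload 4 kg.
Tool frame: the origin (TCP) lies at the centre of the arm's flange, where the gripper is bolted on; the fingertips stand 199 mm ahead of it and the grasp point (between the pads) lies 180 mm ahead of it (robot.tcp_to_tips is the distance from the TCP to the fingertips, in m); z points along the fingers, y is the line along which they close (so a half turn about z gives the same grasp; the last joint's range is limited). The gripper opens to 94 mm and grips with 3 to 60 N. Pads are 16 mm wide; open, the fingers measure 119 mm over their backs; the gripper's body (75 mm by 177 mm) begins 78 mm behind the grasp point.
Start: joints at [-1.336, 0.087, 1.371, -0, 1.684, -0.103], TCP at [0.182, -0.519, 0.405] pointing down, gripper open.
Joint ranges: [-3.1, 3.1], [-0.76, 2.03], [0.27, 2.55], [-1.08, 4.22], [0.17, 2.65], [-2.57, 2.57]. Speed limits (rad/s): [2.79, 2.79, 3.14, 3.14, 3.14, 3.14].

## Interface

Orientations are given as [roll, pitch, yaw] about the fixed x, y, z axes, in that order (R = Rz(yaw) Ry(pitch) Rx(roll)).
In Python, from bench import telemetry, snapshot, ticket, robot gives the robot as it stands.
- The arm moves only by the tool apply_moves, never from a script. Its argument "moves" is a list that holds one entry, the list of rows, each a list of 5 numbers: the shift along the tool's x, y, z in units of 50 mm (1.0 is 50 mm), then the turn about the tool's z in units of 10 degrees (1.0 is 10 degrees), then the closure, from 0 (fully open) to 1 (shut). A call has 1 to 10 rows; each row is the pose to reach, as a shift and turn from the pose commanded when the call began, along the tool's axes at that moment; what a row does not reach only later rows make up. A row lasts 1/8 s, in which the tool goes at most 62.5 mm and 10.7 degrees, less where a joint would pass 70% of its speed; a pose out of reach is approached as far as the arm can. A call with a gripper value outside its range is refused whole. The fingers move at their own pace and stop on an object; the grip force is fixed at half the most. Time passes only in rows, so rows that repeat a pose let the fingers close. It gives the time, the measured TCP pose, the force, the opening and the grip force at its end, in the units of the state.
- telemetry.get_obs(): the state, without advancing time (a new reading comes with each control period).
- snapshot(name): name is "side" or "top" or "wrist"; returns a dict with "image" (480x640x3 uint8, red, green, blue), "fovy" (degrees; the focal length in pixels is half the picture's height over the tangent of half this angle, whatever the lens; pixels are square), "cx", "cy" (the principal point, pixels), "R" (3x3) and "t" (3): a world point X has camera coordinates R X + t. Camera axes: x right, y down, z forward; pixel columns grow to the right and rows downward; lengths in m; the calibration is good to about 2 mm. A picture is of the moment at which its call begins. There is no depth.
- ticket.close_job(): hands the job in; it is judged then, once.
The state is a dict: "time": time; "joint_positions": joint angles; "qvel": joint speeds; "joint_torque": joint torques, N m; "tool_pos": TCP position; "ee_rot": TCP orientation; "wrist_force": force on the tool from outside, world axes, zero at the start; "wrist_torque": the same for the moment, N m; "width": finger opening in m; "finger_force": force on a finger pad.
Only numpy, scipy, OpenCV 4.12 (cv2) and the standard library are available. Lean on these libraries where they do the work, as an engineer would, in place of code of your own. Each camera call takes 0.05 s, during which the arm holds its last target. There are 200 camera calls.

## Task

The spring dispenser on the kitchen table has lost its pusher, a loose black disc that lies somewhere on the floor of the grey service box, where two lower black discs are fixed. Feel for the loose one, take it out and push it down past the dispenser's lips by itself, let go so that it stays in, then push every portion pot in on top of it, one at a time, lid up, so that the lips hold the whole stack down. Do not knock the shaker, the mug or the jar about.

Things in the scene. Friction and masses are not known exactly. Their poses are not given: they have to be found in the camera images.
- tote: Opaque grey plastic service box, open at the top, fixed to the table: outside 340 mm along its x, 180 mm along its y, 64 mm tall, walls and floor 5 mm thick. Origin: centre of its underside, z up.
- tote_in (a point): Centre of the box's inner floor. On it stand three black discs of 60 mm diameter in a rough row along the box's x, centres within 105 mm of here in x and 20 mm in y: two fixed rests 20 mm tall and the loose pusher, 32 mm tall, about 60 g, a plain cylinder that works either way up. Which of the three it is varies; its pose is not reported: feel or look for it.
- dispenser: Steel spring dispenser, fixed: base 130 x 100 x 12 mm; two upright channels facing each other along its x, posts 191 mm tall with flared tops, leave a round upright bore of 64 mm diameter on the origin's axis, open on both y sides (gaps 48 mm wide) for the fingers. Origin: centre of the base's underside, z up.
- mouth (a point): On the bore's axis, 160 mm above the dispenser's origin, level with the flat undersides of two white sprung lips. They stand into the bore from +x and -x to 23 mm from the axis; their tops slope outwards at 45 degrees from 3 to 12 mm above here. The lips snap shut over a disc once its top is below this point (push about 6 mm further).
- perch (a point): On the bore's axis, 8 mm above the mouth: here the underside of a 60 mm disc rests when it is let down between the posts onto the lips' slopes. From there up to about 15 N, e.g. with shut fingertips on the middle of its top, pushes it past the lips. Let go, the spring lifts the stack until its top bears against the lips' undersides.
- follower (a joint): How far the dispenser's spring platform (white disc, 54 mm diameter) is pushed down, in m: 0 when empty (its top 2 mm below the lips' undersides), about 0.030 with only the pusher held in, 0.022 more for each pot held in on top; limit 0.138. Spring force about 1.5 N at 0, plus 45 N/m.
- pot1: Flat round portion pot of aluminium with a lid: upright cylinder 60 mm diameter, 22 mm tall, about 60 g, standing on the table, lid (with a white disc) upwards. Origin: centre of its underside, z up. There are two to four pots; an absent one reads None.
- pot2: Flat round portion pot of aluminium with a lid: upright cylinder 60 mm diameter, 22 mm tall, about 60 g, standing on the table, lid (with a white disc) upwards. Origin: centre of its underside, z up. There are two to four pots; an absent one reads None.
- pot3: Flat round portion pot of aluminium with a lid: upright cylinder 60 mm diameter, 22 mm tall, about 60 g, standing on the table, lid (with a white disc) upwards. Origin: centre of its underside, z up. There are two to four pots; an absent one reads None.
- pot4: Flat round portion pot of aluminium with a lid: upright cylinder 60 mm diameter, 22 mm tall, about 60 g, standing on the table, lid (with a white disc) upwards. Origin: centre of its underside, z up. There are two to four pots; an absent one reads None.
- shaker: Bystander: white bottle-shaped shaker, 56 mm diameter, 130 mm tall; origin at the centre of its underside. Leave alone.
- mug: Bystander: white mug, 80 mm diameter, 95 mm tall; origin at the centre of its underside. Leave alone.
- jar: Bystander: glass jar, 72 mm diameter, 100 mm tall; origin at the centre of its underside. Leave alone.

How it is judged:
By the outcome, as a careful person would: the job done as asked, in the order asked, and still so for the second after the job is handed in, with the robot touching nothing.
Of pot1, pot2, pot3, pot4 only 2 to 4 are there at a start; the rules pass over those that are not, and their reading is None.
At some moment in a run one of pot1, pot2, pot3, pot4 may be knocked a few centimetres aside while the robot is not near it.
It also fails if it takes over 210 s, if anything falls off the work surface, if the arm or the gripper's body presses on something with over 40 N, if the wrist force passes 120 N, or if a joint passes its speed limit or range.

## Working session

There is one attempt and no reset: what is moved stays moved. The work goes in short steps, Python scripts to look and compute and a tool call to move; the robot and the scene stay as the last step left them, time stands still between calls to the robot, and variables do not carry over. Pictures are saved under pics/ and viewed, at most 15 in all, crops included, and the job is handed in when it is done.

Besides the shell and the picture viewer there is one more tool, called as name(argument=value, ...), one argument or row to a line, values as JSON. apply_moves: Moves the arm, as the interface text tells. Its arguments: {"type":"object","properties":{"moves":{"type":"array","items":{"type":"array","items":{"type":"array","items":{"type":"number"}}}}},"required":["moves"]}

```bash
ls; mkdir -p pics; cat > h.py <<'E'
import numpy as np, cv2
from bench import telemetry, snapshot, ticket, robot
def snap(n,f):
    s=snapshot(n); cv2.imwrite('pics/'+f,s['image'][:,:,::-1])
    np.savez('pics/'+f+'.npz',**{k:np.array(v) for k,v in s.items()}); return s
def ray(s,u,v,z):
    f=240/np.tan(np.radians(float(s['fovy']))/2); R=np.array(s['R']);t=np.array(s['t'])
    d=R.T@np.array([(u-float(s['cx']))/f,(v-float(s['cy']))/f,1]); c=-R.T@t
    return c+d*(z-c[2])/d[2]
def proj(s,X):
    f=240/np.tan(np.radians(float(s['fovy']))/2); p=np.array(s['R'])@X+np.array(s['t'])
    return p[0]/p[2]*f+float(s['cx']),p[1]/p[2]*f+float(s['cy'])
E
python3 - <<'E'
from h import *
for n in('top','side'):
    s=snap(n,n+'0.png'); print(n,s['fovy'],s['cx'],s['cy'],-np.array(s['R']).T@s['t'])
print(telemetry.get_obs())
E
```

```text
pics
top 54.01644520463559 316.03698362686765 239.19740643375383 [0.45427498 0.00522922 0.9320254 ]
side 45.3354994698366 319.77536081339974 244.5278210836199 [ 0.51357149 -0.86137744  0.6975951 ]
{'time': 0.1, 'joint_positions': array([-1.33611317e+00,  8.78615398e-02,  1.37211244e+00, -1.30701952e-05,
        1.68357227e+00, -1.03081352e-01]), 'qvel': array([-0.00043086, -0.0006282 , -0.00234862,  0.00031243,  0.00050324,
        0.00094226]), 'joint_torque': array([ 2.81809364e-03, -3.41251087e+01, -3.03301907e+01,  7.20515312e-02,
        3.04463657e-02, -1.04083858e-04]), 'tool_pos': array([ 0.18223713, -0.51881957,  0.40362679]), 'ee_rot': array([-3.13964810e+00, -1.88101017e-04,  3.37762863e-01]), 'wrist_force': array([ 0.08269639,  0.26600139, -0.31221906]), 'wrist_torque': array([-0.02534464, -0.06844482,  0.02507367]), 'finger_force': 0.0, 'width': 0.09382403277064788}
```

View pics/top0.png

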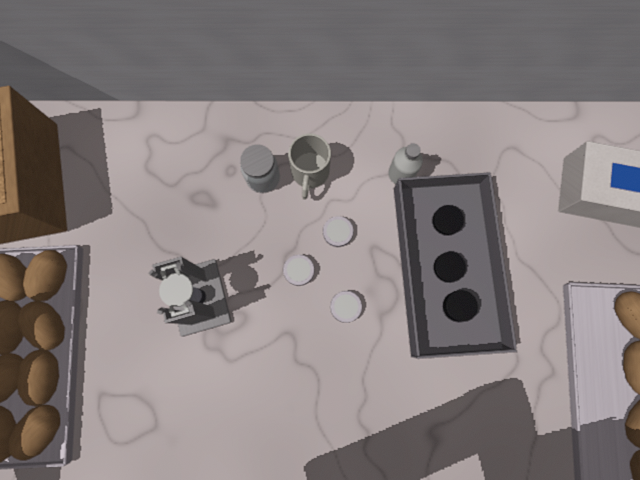

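View pics/side0.png

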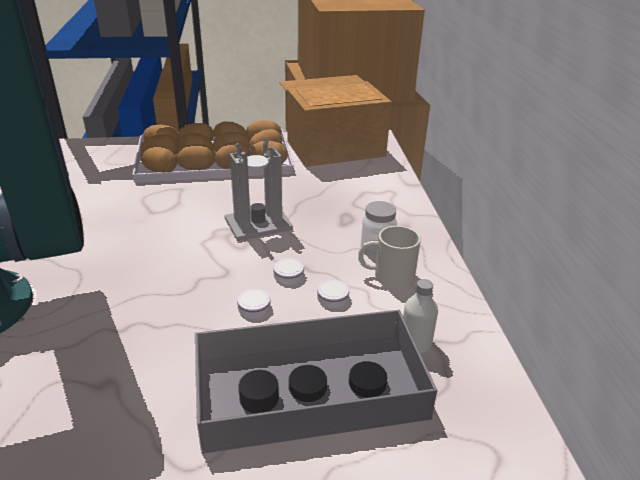

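The top view shows three pots at (339,231), (299,269) and (346,306). The discs are at (449,219), (451,266) and (461,305), and the platform is at (176,290). In the side view the left disc (259,390) looks tallest, so I'll measure it.

```bash
python3 - <<'E'
from h import *
T=dict(np.load('pics/top0.png.npz'));S=dict(np.load('pics/side0.png.npz'))
for nm,s in(('top',T),('side',S)):
    g=s['image'].max(2).astype(np.uint8)
    reg=(slice(180,340),slice(415,500)) if nm=='top' else (slice(350,420),slice(230,400))
    m=np.zeros_like(g); m[reg]=(g[reg]<32)*255
    n,l,st,c=cv2.connectedComponentsWithStats(m)
    for i in range(1,n):
        if st[i,4]>100: print(nm,'disc',st[i],c[i], 'z37',ray(s,*c[i],.037).round(3),'z25',ray(s,*c[i],.025).round(3))
    im=s['image'].astype(int)
    print(nm,[ (p, im[p[1],p[0]]) for p in ([(449,219),(461,305),(339,231),(325,231),(360,270)] if nm=='top' else [(259,381),(259,402),(254,300)])])
for p in[(339,231),(299,269),(346,306)]: print('pot',ray(T,*p,.022).round(3))
for p in[(254,299),(289,268),(333,291)]: print('pot side',ray(S,*p,.022).round(3))
print('plat',ray(T,176,290,.158).round(3),ray(S,256,161,.158).round(3))
for p in[(397,181),(489,175),(514,348),(416,356)]: print('tote',ray(T,*p,.064).round(3))
a=cv2.resize(T['image'][240:345,130:250],None,fx=6,fy=5.7,interpolation=cv2.INTER_CUBIC)[:,:,::-1]
b=cv2.resize(S['image'][340:440,190:440],None,fx=3,fy=3,interpolation=cv2.INTER_CUBIC)[:,:,::-1]
cv2.imwrite('pics/a.png',a);cv2.imwrite('pics/b.png',b)
E
```

```text
top disc [433 206  31  29 689] [447.78664731 219.73584906] z37 [ 0.675 -0.249  0.037] z25 [ 0.678 -0.252  0.025]
top disc [434 252  31  30 720] [449.4        266.54722222] z37 [ 0.583 -0.247  0.037] z25 [ 0.585 -0.25   0.025]
top disc [443 290  34  31 808] [460.02970297 305.41955446] z37 [ 0.509 -0.263  0.037] z25 [ 0.51  -0.266  0.025]
top [((449, 219), array([25, 23, 27])), ((461, 305), array([30, 26, 28])), ((339, 231), array([179, 177, 175])), ((325, 231), array([179, 170, 177])), ((360, 270), array([176, 165, 165]))]
side disc [350 381  37  16 214] [367.75233645 390.61214953] z37 [ 0.671 -0.295  0.037] z25 [ 0.674 -0.285  0.025]
side [((259, 381), array([53, 51, 54])), ((259, 402), array([37, 35, 36])), ((254, 300), array([233, 232, 229]))]
pot [ 0.655 -0.037  0.022]
pot [0.579 0.042 0.022]
pot [ 0.508 -0.049  0.022]
pot side [ 0.509 -0.05   0.022]
pot side [0.58  0.038 0.022]
pot side [ 0.656 -0.04   0.022]
plat [0.525 0.238 0.158] [0.527 0.235 0.158]
tote [ 0.745 -0.147  0.064]
tote [ 0.758 -0.325  0.064]
tote [ 0.432 -0.347  0.064]
tote [ 0.417 -0.171  0.064]
```

View pics/a.png

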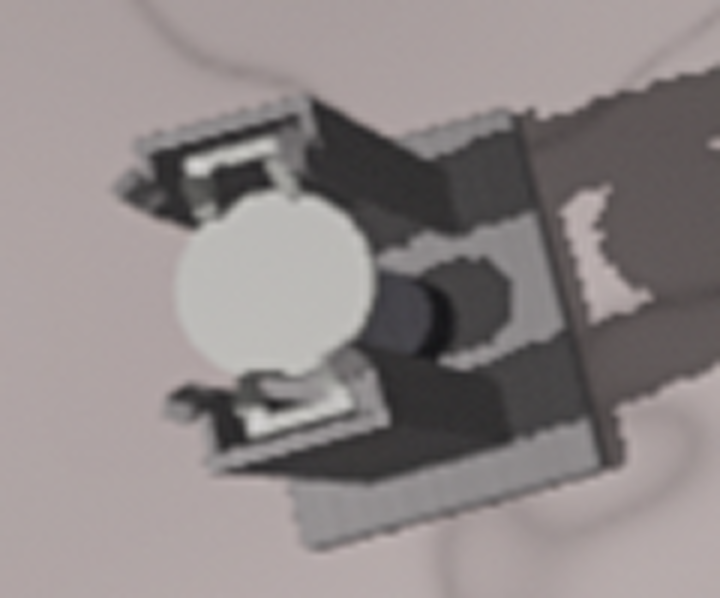

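View pics/b.png

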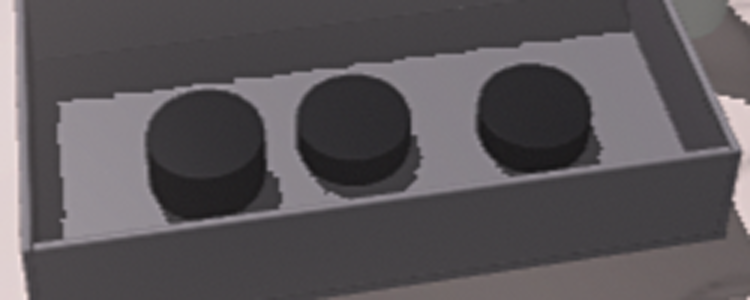

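The left disc in the side view shows a visibly taller side wall, at about crop (206,133), so it is the pusher near (0.509,-0.264). The dispenser is turned about 15°. Next I'll work out the details and the first move.

```bash
cat >> h.py <<'E'
def rel(x,y,tipz,yawdeg):
    "units for a row from the measured pose; tool assumed vertical"
    o=telemetry.get_obs(); p=o['tool_pos']; w=o['ee_rot'][2]
    d=np.array([x,y,tipz+.199])-p; c,s=np.cos(w),np.sin(w)
    r=np.array([c*d[0]+s*d[1], s*d[0]-c*d[1], -d[2]])/.05
    turn=-(yawdeg-np.degrees(w))/10
    print('rel',r.round(3),'turn',round(turn,3),'rows',np.linalg.norm(d)/.0625); return r,turn
E
python3 - <<'E'
from h import *
T=dict(np.load('pics/top0.png.npz'));S=dict(np.load('pics/side0.png.npz'))
print('pusher side',ray(S,258.7,384.3,.037),'as low',ray(S,258.7,384.3,.025))
print('mug',ray(T,310,158,.095),'jar',ray(T,257,160,.1),'shaker',ray(T,413,150,.13))
# dispenser pose from base corners (z=.012), pixel=130+u/6,240+v/5.7
for p in[(520,118),(607,465),(315,548)]: print(ray(T,130+p[0]/6,240+p[1]/5.7,.012).round(4))
# top post outer corners z=.191
for p in[(140,145),(308,95),(212,470),(388,418)]: print(ray(T,130+p[0]/6,240+p[1]/5.7,.191).round(4))
rel(.509,-.264,.12,4)
E
```

```text
pusher side [ 0.51071883 -0.26665491  0.037     ] as low [ 0.51066701 -0.25585152  0.025     ]
mug [0.77967352 0.02042593 0.095     ] jar [0.77358768 0.11929384 0.1       ] shaker [ 0.78170667 -0.16615795  0.13      ]
[0.5969 0.2052 0.012 ]
[0.4784 0.1719 0.012 ]
[0.4507 0.2641 0.012 ]
[0.5613 0.2667 0.191 ]
[0.5755 0.223  0.191 ]
[0.4721 0.2416 0.191 ]
[0.4862 0.1968 0.191 ]
rel [ 7.855 -2.643  1.693] turn 1.535 rows 6.7668591280948425
```

apply_moves(
  moves=[
    [[7.87,-2.61,1.69,1.53,0],[7.87,-2.61,1.69,1.53,0],[7.87,-2.61,1.69,1.53,0],[7.87,-2.61,1.69,1.53,0],[7.87,-2.61,1.69,1.53,0],[7.87,-2.61,1.69,1.53,0],[7.87,-2.61,1.69,1.53,0],[7.87,-2.61,1.69,1.53,0],[7.87,-2.61,1.69,1.53,0],[7.87,-2.61,1.69,1.53,0]],
  ],
)

```text
time: 1.35
tool_pos: [0.5095, -0.2664, 0.3206]
ee_rot: [3.141, -0.0, 0.069]
wrist_force: [-0.1, -0.1, -0.4]
width: 0.0941
finger_force: 0.0
```

```bash
python3 - <<'E'
from h import *
s=snap('wrist','w0.png'); o=telemetry.get_obs(); print(o['tool_pos'],o['ee_rot'],o['time'])
print(proj(s,np.array([.51,-.265,.037])),-np.array(s['R']).T@s['t'])
rel(.51,-.265,.014,4)
E
```

```text
[ 0.50942314 -0.26649152  0.32066592] [ 3.14085526e+00 -3.80829878e-04  6.86433283e-02] 1.4
(np.float64(320.3376753012552), np.float64(249.30145356026014)) [ 0.58226594 -0.2613118   0.30083312]
rel [ 0.014 -0.029  2.153] turn -0.007 rows 1.722844732067578
```

View pics/w0.png

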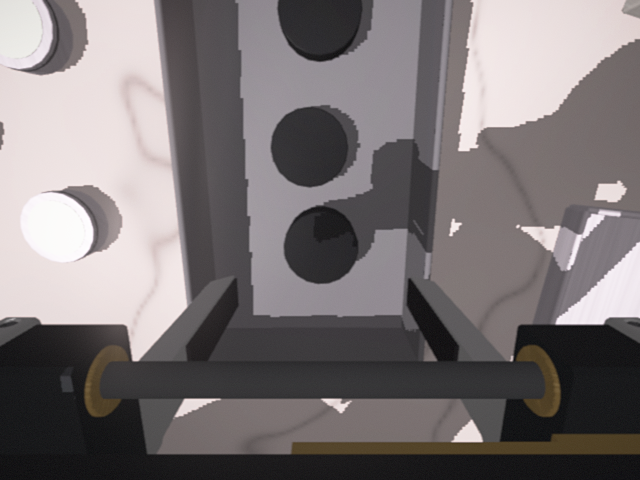

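The pusher top is centred at about (320,245) and was predicted at (320,249), so the two agree. I'll descend and grasp.

apply_moves(
  moves=[
    [[0.02,-0.03,1.4,0,0],[0.02,-0.03,2.1,0,0],[0.02,-0.03,2.13,0,0],[0.02,-0.03,2.13,0,0],[0.02,-0.03,2.13,0,0.6],[0.02,-0.03,2.13,0,0.6],[0.02,-0.03,2.13,0,0.6],[0.02,-0.03,2.13,0,0.6],[0.02,-0.03,2.13,0,0.6],[0.02,-0.03,2.13,0,0.6]],
  ],
)

```text
time: 2.65
tool_pos: [0.5113, -0.2639, 0.2142]
ee_rot: [3.141, -0.001, 0.071]
wrist_force: [0.1, -0.2, 2.7]
width: 0.0595
finger_force: 30.0
```

apply_moves(
  moves=[
    [[0,0,-0.1,0,0.6],[0,0,-0.5,0,0.6],[0,0,-1.5,0,0.6],[0,0,-2.7,0,0.6],[0,0,-3.9,0,0.6],[0,0,-4.8,0,0.6],[0,0,-4.8,0,0.6]],
  ],
)

```text
time: 3.52
tool_pos: [0.5112, -0.2637, 0.4588]
ee_rot: [3.136, -0.008, 0.071]
wrist_force: [-0.1, -0.1, -0.5]
width: 0.06
finger_force: 30.0
```

```bash
python3 - <<'E'
from h import *
o=telemetry.get_obs(); print(o['tool_pos'],o['ee_rot'],o['time'],o['width'])
rel(.525,.2355,.25,16)
E
```

```text
[ 0.51115774 -0.26372148  0.4587723 ] [ 3.13592866 -0.00761104  0.07085751] 3.525 0.05996439748376708
rel [ 0.983 -9.94   0.195] turn -1.194 rows 7.992143204323878
```

apply_moves(
  moves=[
    [[0.1,-0.6,0,-0.1,0.6],[0.2,-1.7,0.1,-0.2,0.6],[0.3,-2.9,0.1,-0.4,0.6],[0.5,-4.1,0.1,-0.6,0.6],[0.6,-5.3,0.1,-0.8,0.6],[0.7,-6.5,0.15,-1.0,0.6],[0.8,-7.7,0.2,-1.19,0.6],[0.95,-8.9,0.2,-1.19,0.6],[0.98,-9.7,0.2,-1.19,0.6],[0.98,-9.94,0.2,-1.19,0.6]],
  ],
)

```text
time: 4.78
tool_pos: [0.5245, 0.2377, 0.4404]
ee_rot: [3.142, 0.005, 0.282]
wrist_force: [-0.6, 0.0, -0.5]
width: 0.0596
finger_force: 30.0
```

```bash
python3 - <<'E'
from h import *
s=snap('wrist','w1.png'); s2=snap('side','s1.png');o=telemetry.get_obs(); print(o['tool_pos'],o['ee_rot'],o['time'],o['width'])
rel(.525,.2355,.23,16)
p=o['tool_pos']; print('disc top centre expected',proj(s,np.array([p[0],p[1],p[2]-.199+.022])))
im=s2['image'][40:260,180:420]
cv2.imwrite('pics/s1c.png',cv2.resize(im,None,fx=2.7,fy=2.7,interpolation=cv2.INTER_CUBIC)[:,:,::-1])
E
```

```text
[0.52474337 0.23618362 0.4413656 ] [3.14103539 0.00395028 0.2801581 ] 4.875 0.059493850240964416
rel [0.001 0.015 0.247] turn 0.005 rows 0.19819425624499754
disc top centre expected (np.float64(325.6290125228458), np.float64(306.9817608909325))
```

View pics/w1.png

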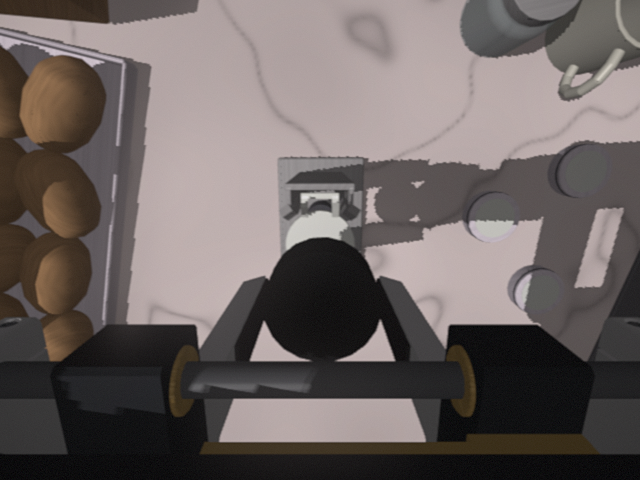

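In the wrist view the held disc spans u 263–381, with its front edge at v 238. The platform centre is at about (320,240), and the posts and base are around (320,190). I'll overlay the model predictions to refine the relative offset.

```bash
python3 - <<'E'
from h import *
s=dict(np.load('pics/w1.png.npz')); p=np.array([.52474,.23618,.44137]); w=.2802
im=cv2.resize(s['image'],None,fx=4,fy=4,interpolation=cv2.INTER_CUBIC)[:,:,::-1].copy()
a=np.linspace(0,2*np.pi,120)
def P(X): return [proj(s,x) for x in X]
def draw(X,c):
    q=np.array([[4*u+1.5,4*v+1.5] for u,v in P(X)]).round().astype(np.int32); cv2.polylines(im,[q],True,c,1)
def circ(x,y,z,r): return np.c_[x+r*np.cos(a),y+r*np.sin(a),z+0*a]
def box(x,y,z,lx,ly,yaw):
    c,q=np.cos(yaw),np.sin(yaw); return [np.array([x+c*i*lx/2-q*j*ly/2,y+q*i*lx/2+c*j*ly/2,z]) for i,j in((1,1),(1,-1),(-1,-1),(-1,1))]
draw(circ(.525,.2355,.158,.027),(0,0,255)); draw(box(.525,.2355,.012,.13,.1,np.radians(16)),(0,255,0))
draw(circ(p[0],p[1],p[2]-.199+.022,.030),(255,0,0));draw(circ(p[0],p[1],p[2]-.199-.010,.030),(255,0,255))
cv2.imwrite('pics/ov1.png',im[600:1180,1000:1600])
E
```

```text
(no output)
```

View pics/ov1.png

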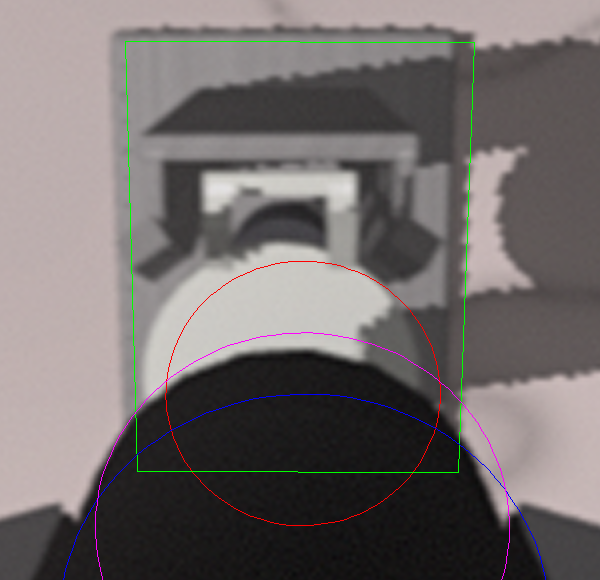

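apply_moves(
  moves=[
    [[0,0,0.2,0,0.6],[0,0,0.2,0,0.6],[0,0,0.2,0,0.6],[0,0,0.2,0,0.6]],
  ],
)

```text
time: 5.38
tool_pos: [0.5251, 0.2348, 0.434]
ee_rot: [3.141, -0.001, 0.277]
wrist_force: [0.1, 1.4, -0.9]
width: 0.0595
finger_force: 30.0
```

```bash
cat >> h.py <<'E'
from scipy.spatial.transform import Rotation as Ro
a_=np.linspace(0,2*np.pi,120)
def overlay(s,sc,items):
    im=cv2.resize(s['image'],None,fx=sc,fy=sc,interpolation=cv2.INTER_CUBIC)[:,:,::-1].copy()
    for X,c in items:
        q=np.array([[sc*(u+.5)-.5,sc*(v+.5)-.5] for u,v in (proj(s,x) for x in X)]).round().astype(np.int32); cv2.polylines(im,[q],True,c,1)
    return im
def circ(x,y,z,r): return np.c_[x+r*np.cos(a_),y+r*np.sin(a_),z+0*a_]
def tcirc(o,dz,r,dx=0,dy=0):
    "circle in tool frame, dz ahead of TCP"
    R=Ro.from_euler('xyz',o['ee_rot']).as_matrix(); return o['tool_pos']+(R@np.c_[dx+r*np.cos(a_),dy+r*np.sin(a_),dz+0*a_].T).T
def box(x,y,z,lx,ly,yaw):
    c,q=np.cos(yaw),np.sin(yaw); return [np.array([x+c*i*lx/2-q*j*ly/2,y+q*i*lx/2+c*j*ly/2,z]) for i,j in((1,1),(1,-1),(-1,-1),(-1,1))]
E
python3 - <<'E'
from h import *
o=telemetry.get_obs(); s=snap('wrist','w2.png'); s2=snap('side','s2.png'); print(o['tool_pos'],o['ee_rot'],o['qvel'].round(3))
it=[(circ(.525,.2355,.158,.027),(0,0,255)),(box(.525,.2355,.012,.13,.1,np.radians(16)),(0,255,0)),(tcirc(o,.199-.022,.03),(255,0,0)),(tcirc(o,.199+.010,.03),(255,0,255))]
a=overlay(s,3,it)[440:980,760:1180]; b=overlay(s2,5,it)
u,v=proj(s2,np.array([.525,.2355,.18])); u,v=int(5*u),int(5*v); b=b[v-260:v+280,u-180:u+190]
cv2.imwrite('pics/ov2.png',np.hstack([a,b])); print(a.shape,b.shape)
E
```

```text
[0.52506039 0.23479652 0.43404937] [ 3.14148357e+00 -7.33320653e-04  2.77456496e-01] [ 0.006  0.002 -0.002  0.001  0.001  0.001]
(540, 420, 3) (540, 370, 3)
```

View pics/ov2.png

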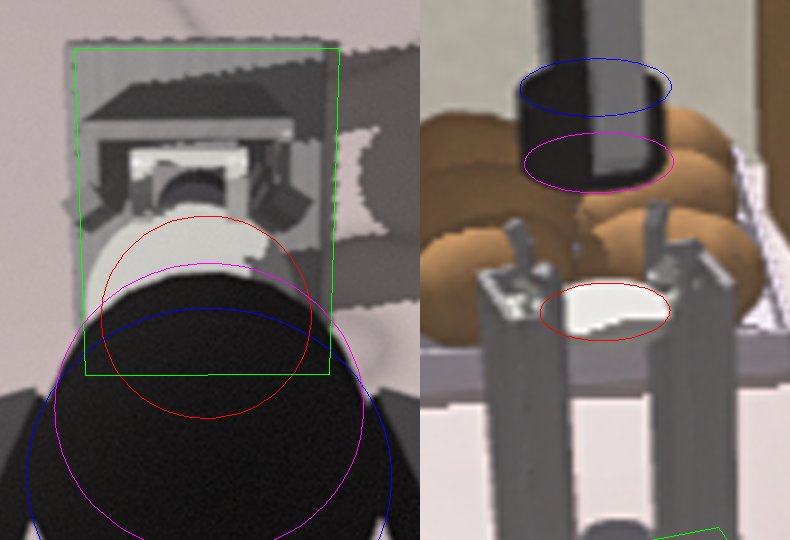

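Left (wrist): the platform and base sit about 4 mm further toward +y than modelled, and the disc is about 2 mm behind the tool centre. Right (side): the same picture, with the disc 7 px left and the platform 5 px up. The corrected tool target is (0.5276, 0.240).

```bash
python3 - <<'E'
from h import *
rel(.5274,.2398,.205,16); rel(.5274,.2398,.178,16)
E
```

```text
rel [ 0.072 -0.077  0.6  ] turn -0.007 rows 0.48778985100857797
rel [ 0.072 -0.077  1.14 ] turn -0.007 rows 0.9163110496009982
```

apply_moves(
  moves=[
    [[0.07,-0.08,0,0,0.6],[0.07,-0.08,0.3,0,0.6],[0.07,-0.08,0.6,0,0.6],[0.07,-0.08,0.75,0,0.6],[0.07,-0.08,0.75,0,0.6],[0.07,-0.08,0.75,0,0.6]],
  ],
)

```text
time: 6.22
tool_pos: [0.5272, 0.2402, 0.3965]
ee_rot: [3.142, -0.001, 0.278]
wrist_force: [-0.1, -1.3, -0.7]
width: 0.0595
finger_force: 30.0
```

```bash
python3 - <<'E'
from h import *
o=telemetry.get_obs();print(o['tool_pos'],o['wrist_force'],o['wrist_torque']); rel(.5274,.2398,.178,16)
s2=snap('side','s3.png'); s=snap('wrist','w3.png')
it=[(circ(.5255,.2395,.158,.027),(0,0,255)),(circ(.5255,.2395,.191,.032),(0,255,0)),(tcirc(o,.199-.022,.03,-.002),(255,0,0)),(tcirc(o,.199+.010,.03,-.002),(255,0,255))]
b=overlay(s2,5,it);u,v=proj(s2,np.array([.525,.2355,.18])); u,v=int(5*u),int(5*v); b=b[v-260:v+280,u-180:u+190]
a=overlay(s,3,it)[440:980,760:1180]
cv2.imwrite('pics/ov3.png',np.hstack([a,b]))
E
```

```text
[0.52724397 0.24019911 0.39651952] [-0.076536   -1.30613429 -0.67986053] [-0.01360342 -0.0528762   0.06176978]
rel [0.001 0.009 0.39 ] turn -0.005 rows 0.3123875289523165
```

View pics/ov3.png

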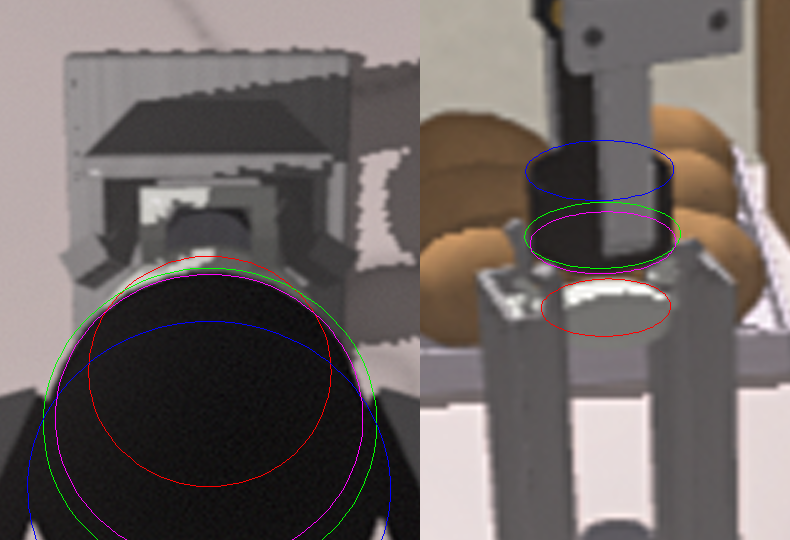

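The disc is now centred between the post channels (wrist base centre u≈207, disc u≈210; the side view agrees). I'll lower it slowly onto the perch.

apply_moves(
  moves=[
    [[0,0,0.1,0,0.6],[0,0,0.2,0,0.6],[0,0,0.28,0,0.6],[0,0,0.34,0,0.6],[0,0,0.34,0,0.6],[0,0,0.34,0,0.6]],
  ],
)

```text
time: 7.08
tool_pos: [0.5272, 0.2402, 0.3793]
ee_rot: [3.142, -0.0, 0.278]
wrist_force: [-0.1, 0.1, -1.0]
width: 0.0592
finger_force: 30.0
```

apply_moves(
  moves=[
    [[0,0,0.04,0,0.6],[0,0,0.06,0,0.6],[0,0,0.06,0,0.6],[0,0,0.06,0,0.6]],
  ],
)

```text
time: 7.58
tool_pos: [0.5273, 0.2402, 0.3767]
ee_rot: [3.142, -0.001, 0.278]
wrist_force: [0.2, 0.2, 2.1]
width: 0.0595
finger_force: 30.0
```

apply_moves(
  moves=[
    [[0,0,0.06,0,0.6],[0,0,0.12,0,0.6],[0,0,0.18,0,0.6],[0,0,0.24,0,0.6],[0,0,0.3,0,0.6],[0,0,0.3,0,0.6]],
  ],
)

```text
time: 8.32
tool_pos: [0.5276, 0.2401, 0.3711]
ee_rot: [3.142, -0.015, 0.278]
wrist_force: [-3.6, -1.9, 27.2]
width: 0.0593
finger_force: 30.0
```

27 N is above the expected 15 N. I'll back off, release it on the perch, and push with shut tips as suggested.

apply_moves(
  moves=[
    [[0,0,-0.1,0,0.6],[0,0,-0.3,0,0.6],[0,0,-0.3,0,0.6],[0,0,-0.3,0,0.6]],
  ],
)

```text
time: 8.82
tool_pos: [0.5273, 0.2403, 0.3761]
ee_rot: [3.142, -0.0, 0.278]
wrist_force: [0.1, -0.8, 4.6]
width: 0.0592
finger_force: 30.0
```

```bash
python3 - <<'E'
from h import *
o=telemetry.get_obs();print(o['tool_pos'],o['ee_rot'],o['wrist_force'],o['wrist_torque'],o['width'])
E
```

```text
[0.52731732 0.24025814 0.37610205] [ 3.14152173e+00 -2.76888567e-04  2.78448642e-01] [ 0.11623629 -0.76044619  4.60561298] [ 0.00696203 -0.14724232  0.02122449] 0.059187572606626014
```

apply_moves(
  moves=[
    [[0,0,0,0,0.2],[0,0,0,0,0],[0,0,0,0,0],[0,0,-0.6,0,0],[0,0,-1.6,0,0],[0,0,-1.6,0,0.5],[0,0,-1.6,0,1],[0,0,-1.6,0,1],[0,0,-1.6,0,1],[0,0,-1.6,0,1]],
  ],
)

```text
time: 10.07
tool_pos: [0.5272, 0.2402, 0.4553]
ee_rot: [3.141, 0.002, 0.278]
wrist_force: [1.1, 0.6, 0.5]
width: 0.0476
finger_force: 0.0
```

```bash
python3 - <<'E'
from h import *
o=telemetry.get_obs();print(o['tool_pos'],o['ee_rot'],o['wrist_force'],o['width'],o['time'])
s2=snap('side','s4.png'); s=snap('wrist','w4.png')
it=[(circ(.5255,.2395,.200,.030),(0,0,255)),(circ(.5255,.2395,.168,.030),(0,255,0))]
b=overlay(s2,5,it);u,v=proj(s2,np.array([.525,.2355,.18])); u,v=int(5*u),int(5*v); b=b[v-260:v+280,u-180:u+190]
u,v=proj(s,np.array([.525,.2355,.2])); u,v=int(3*u),int(3*v)
a=overlay(s,3,it)[v-270:v+270,u-210:u+210]
print(u,v,a.shape);cv2.imwrite('pics/ov4.png',np.hstack([a,b[:a.shape[0]]]))
E
```

```text
[0.52720894 0.24022939 0.45525013] [3.14141085e+00 1.58562993e-03 2.78465109e-01] [1.07519742 0.56192721 0.45946669] 0.0475513015124703 10.075
983 794 (540, 420, 3)
```

View pics/ov4.png

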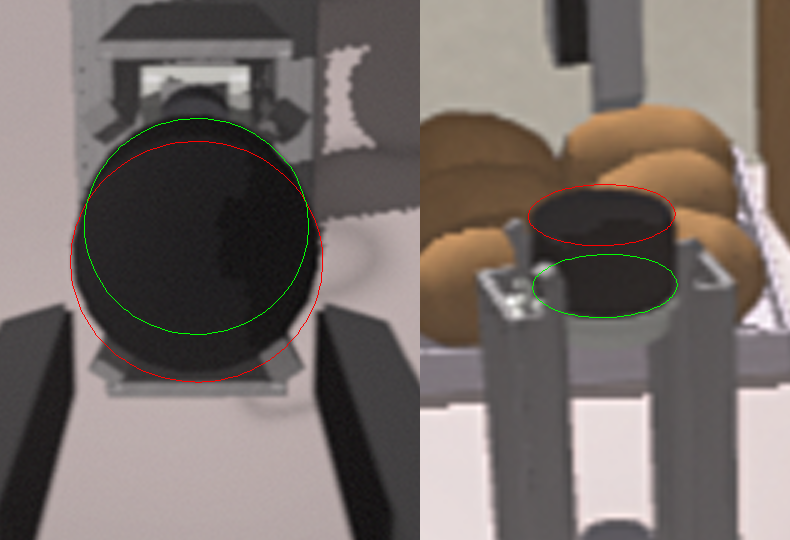

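The disc sits evenly between the posts. Wrist view: centre about (198,250) in the crop, and the side view matches the model. Now to shut the fingers and push.

apply_moves(
  moves=[
    [[0,0,0,0,1],[0,0,0,0,1],[-0.01,0,0.5,0,1],[-0.01,0,1.0,0,1],[-0.01,0,1.1,0,1],[-0.01,0,1.2,0,1],[-0.01,0,1.3,0,1],[-0.01,0,1.3,0,1]],
  ],
)

```text
time: 11.18
tool_pos: [0.5268, 0.2401, 0.3945]
ee_rot: [-3.142, -0.005, 0.278]
wrist_force: [-0.5, -0.8, 5.1]
width: 0.0006
finger_force: 2.5
```

apply_moves(
  moves=[
    [[0,0,0.1,0,1],[0,0,0.2,0,1],[0,0,0.3,0,1],[0,0,0.4,0,1],[0,0,0.5,0,1],[0,0,0.5,0,1]],
  ],
)

```text
time: 11.92
tool_pos: [0.527, 0.2402, 0.3662]
ee_rot: [-3.141, -0.001, 0.279]
wrist_force: [1.1, 1.9, 2.5]
width: 0.0002
finger_force: 1.7
```

apply_moves(
  moves=[
    [[0,0,0.1,0,1],[0,0,0.2,0,1],[0,0,0.3,0,1],[0,0,0.34,0,1],[0,0,0.34,0,1],[0,0,0.34,0,1]],
  ],
)

```text
time: 12.68
tool_pos: [0.5266, 0.24, 0.3492]
ee_rot: [3.141, 0.0, 0.278]
wrist_force: [1.2, -0.3, 1.7]
width: 0.0007
finger_force: 1.2
```

apply_moves(
  moves=[
    [[0,0,-0.3,0,1],[0,0,-1.2,0,1],[0,0,-2.3,0,0.6],[0,0,-2.4,0,0],[0,0,-2.4,0,0]],
  ],
)

```text
time: 13.3
tool_pos: [0.5265, 0.24, 0.4695]
ee_rot: [3.141, -0.0, 0.278]
wrist_force: [-0.6, 0.7, -0.6]
width: 0.0267
finger_force: 0.0
```

```bash
python3 - <<'E'
from h import *
s2=snap('side','s5.png');s=snap('top','t5.png');w=snap('wrist','w5.png')
u,v=proj(w,np.array([.5265,.24,.16]));u,v=int(3*u),int(3*v)
a=overlay(w,3,[(circ(.5265,.24,.16,.03),(0,0,255))])[max(0,v-200):v+200,u-200:u+200]
b=overlay(s2,2.5,[(circ(*p,.022,.03),(0,0,255)) for p in((.655,-.0385),(.5795,.04),(.5085,-.0495))])[200:800,540:900]
c=np.zeros((600,760,3),np.uint8); c[:a.shape[0],:a.shape[1]]=a; c[:b.shape[0],400:]=b
cv2.imwrite('pics/ov5.png',c); rel(.5795,.04,.12,16)
E
```

```text
rel [-0.083  4.137  2.954] turn -0.005 rows 4.066996933309236
```

View pics/ov5.png

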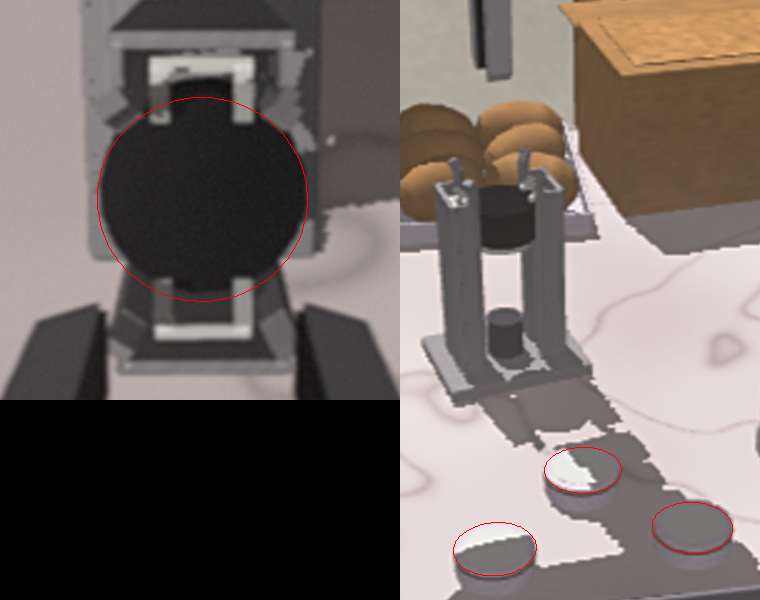

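The pusher is held under both lips: its black circle is centred at (200,198) in the left crop, with the white lips over it. The right crop shows the pots match the estimates. Next is pot B.

apply_moves(
  moves=[
    [[-0.02,1.0,0,0,0],[-0.05,2.2,0,0,0],[-0.08,3.4,0.5,0,0],[-0.08,4.1,1.5,0,0],[-0.08,4.14,2.7,0,0],[-0.08,4.14,2.95,0,0],[-0.08,4.14,2.95,0,0],[-0.08,4.14,2.95,0,0]],
  ],
)

```text
time: 14.45
tool_pos: [0.5805, 0.0406, 0.3249]
ee_rot: [3.14, -0.005, 0.28]
wrist_force: [0.2, -1.0, -0.6]
width: 0.0941
finger_force: 0.0
```

```bash
python3 - <<'E'
from h import *
o=telemetry.get_obs();print(o['tool_pos'],o['ee_rot'],o['width']);rel(.5795,.04,.006,16)
w=snap('wrist','w6.png')
a=overlay(w,1,[(circ(.5795,.04,.022,.03),(0,0,255)),(circ(.655,-.0385,.022,.03),(0,0,255)),(circ(.5085,-.0495,.022,.03),(0,0,255))])
cv2.imwrite('pics/ov6.png',a)
E
```

```text
[0.58048874 0.04060227 0.3249482 ] [ 3.13985173 -0.00523733  0.27961635] 0.09407074654704534
rel [-0.022  0.006  2.399] turn 0.002 rows 1.9192606254693148
```

View pics/ov6.png

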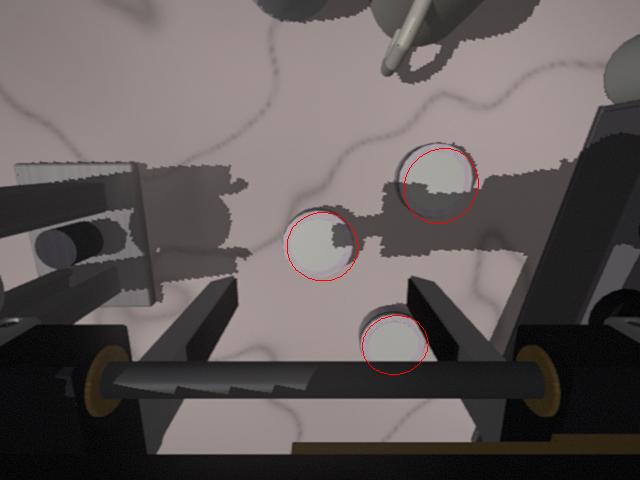

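Pot B is at (321,244), close to the prediction. I'll descend and grip.

apply_moves(
  moves=[
    [[0,0.02,1.0,0,0],[0,0.02,2.1,0,0],[0,0.02,2.38,0,0],[0,0.02,2.38,0,0],[0,0.02,2.38,0,0.6],[0,0.02,2.38,0,0.6],[0,0.02,2.38,0,0.6],[0,0.02,2.38,0,0.6],[0,0.02,2.38,0,0.6],[0,0.02,2.38,0,0.6]],
  ],
)

```text
time: 15.75
tool_pos: [0.5803, 0.0391, 0.2035]
ee_rot: [3.141, -0.001, 0.278]
wrist_force: [-0.5, 1.0, 5.4]
width: 0.0594
finger_force: 30.0
```

apply_moves(
  moves=[
    [[0,0,-0.1,0,0.6],[0,0,-0.8,0,0.6],[0,0,-2.0,0,0.6],[0,0,-3.2,0,0.6],[0,0,-4.4,0,0.6],[0,0,-5.0,0,0.6],[0.05,-1.0,-5.0,0,0.6],[0.1,-2.1,-5.0,0,0.6],[0.1,-2.1,-5.0,0,0.6],[0.1,-2.1,-5.0,0,0.6]],
  ],
)

```text
time: 17.0
tool_pos: [0.556, 0.1412, 0.452]
ee_rot: [3.141, 0.001, 0.279]
wrist_force: [-0.9, -0.4, -0.8]
width: 0.0596
finger_force: 30.0
```

```bash
python3 - <<'E'
from h import *
o=telemetry.get_obs();print(o['tool_pos'],o['ee_rot'],o['width']);rel(.5267,.24,.25,16);rel(.5267,.24,.19,16)
E
```

```text
[0.5560471  0.14116389 0.45195966] [3.14063198e+00 1.33000747e-03 2.78648877e-01] 0.05959869926248279
rel [-0.021 -2.062  0.059] turn -0.003 rows 1.6502964375521094
rel [-0.021 -2.062  1.259] turn -0.003 rows 1.9328732375326783
```

apply_moves(
  moves=[
    [[-0.02,-0.8,0,0,0.6],[-0.02,-1.7,0,0,0.6],[-0.02,-2.06,0,0,0.6],[-0.02,-2.06,0,0,0.6],[-0.02,-2.06,0,0,0.6],[-0.02,-2.06,0.5,0,0.6],[-0.02,-2.06,0.9,0,0.6],[-0.02,-2.06,0.9,0,0.6]],
  ],
)

```text
time: 18.0
tool_pos: [0.527, 0.2386, 0.4055]
ee_rot: [3.141, 0.004, 0.276]
wrist_force: [0.2, -0.7, -0.2]
width: 0.0594
finger_force: 30.0
```

```bash
python3 - <<'E'
from h import *
o=telemetry.get_obs();print(o['tool_pos'],o['ee_rot'],o['wrist_force'],o['width']);rel(.5267,.24,.1725,16)
s2=snap('side','s7.png'); s=snap('wrist','w7.png')
it=[(circ(.5265,.24,.191,.032),(0,255,0)),(tcirc(o,.199-.0175,.03),(255,0,0)),(tcirc(o,.199+.0045,.03),(255,0,255))]
b=overlay(s2,5,it);u,v=proj(s2,np.array([.525,.2355,.18])); u,v=int(5*u),int(5*v); b=b[v-260:v+280,u-180:u+190]
a=overlay(s,3,it)[440:980,760:1180]
cv2.imwrite('pics/ov7.png',np.hstack([a,b]))
E
```

```text
[0.52699775 0.23864485 0.40551577] [3.14073876 0.00443224 0.27633575] [ 0.17107317 -0.70286874 -0.24289618] 0.05936606993888301
rel [ 0.002 -0.028  0.68 ] turn -0.017 rows 0.5447049325894499
```

View pics/ov7.png

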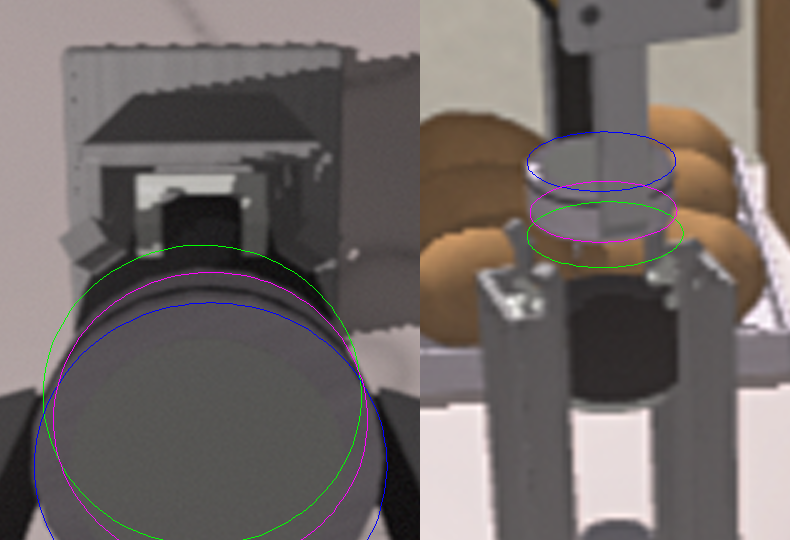

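The pot is centred in the grip (crop 210,415) and above the bore. Lowering to the perch.

apply_moves(
  moves=[
    [[-0.01,-0.02,0.2,0,0.6],[-0.01,-0.02,0.35,0,0.6],[-0.01,-0.02,0.5,0,0.6],[-0.01,-0.02,0.6,0,0.6],[-0.01,-0.02,0.66,0,0.6],[-0.01,-0.02,0.68,0,0.6],[-0.01,-0.02,0.68,0,0.6]],
  ],
)

```text
time: 18.98
tool_pos: [0.526, 0.2409, 0.3738]
ee_rot: [3.142, -0.0, 0.278]
wrist_force: [0.3, -0.5, -0.5]
width: 0.0593
finger_force: 30.0
```

apply_moves(
  moves=[
    [[0,0,0.04,0,0.6],[0,0,0.07,0,0.6],[0,0,0.07,0,0.6]],
  ],
)

```text
time: 19.35
tool_pos: [0.526, 0.2409, 0.3709]
ee_rot: [3.141, -0.001, 0.278]
wrist_force: [0.4, 0.2, 2.7]
width: 0.0595
finger_force: 30.0
```

apply_moves(
  moves=[
    [[0,0,0,0,0.3],[0,0,0,0,0.3],[0,0,-0.1,0,0.3],[0,0,-0.9,0,0.3],[0,0.01,-0.9,0,1],[0,0.01,-0.9,0,1],[0,0.01,-0.9,0,1],[0,0.01,-0.9,0,1],[0,0.01,-0.9,0,1],[0,0.01,-0.9,0,1]],
  ],
)

```text
time: 20.6
tool_pos: [0.5261, 0.2404, 0.4149]
ee_rot: [3.141, 0.0, 0.278]
wrist_force: [-1.3, 0.4, 0.3]
width: 0.0096
finger_force: 0.0
```

apply_moves(
  moves=[
    [[0,0,0.2,0,1],[0,0,0.45,0,1],[0,0,0.55,0,1],[0,0,0.65,0,1],[0,0,0.75,0,1],[0,0,0.85,0,1],[0,0,0.95,0,1],[0,0,1.05,0,1],[0,0,1.1,0,1]],
  ],
)

```text
time: 21.72
tool_pos: [0.5263, 0.2403, 0.3597]
ee_rot: [3.141, -0.0, 0.278]
wrist_force: [0.2, 0.1, 1.8]
width: 0.0004
finger_force: 0.6
```

apply_moves(
  moves=[
    [[0,0,0.1,0,1],[0,0,0.2,0,1],[0,0,0.24,0,1],[0,0,0.24,0,1],[0,0,0.24,0,1]],
  ],
)

```text
time: 22.35
tool_pos: [0.526, 0.2404, 0.3482]
ee_rot: [3.142, 0.0, 0.279]
wrist_force: [0.5, -0.7, 3.5]
width: 0.0005
finger_force: 1.3
```

Tips are at 0.149 m and the force is only the spring's. I'll raise the arm, open the gripper, and check before going to pot C.

apply_moves(
  moves=[
    [[0,0,-0.3,0,1],[0,0,-1.2,0,1],[0,0,-2.3,0,0.6],[0,0,-2.4,0,0],[0,0,-2.4,0,0],[0,0,-2.4,0,0]],
  ],
)

```text
time: 23.1
tool_pos: [0.526, 0.2405, 0.4657]
ee_rot: [3.141, 0.005, 0.279]
wrist_force: [-0.5, -0.1, -0.6]
width: 0.0368
finger_force: 0.0
```

```bash
python3 - <<'E'
from h import *
s2=snap('side','s8.png');w=snap('wrist','w8.png')
o=telemetry.get_obs();print(o['tool_pos'],o['time'])
# numeric checks: compare pot A/C regions in side view now vs before; dispenser region brightness by height
S0=np.load('pics/side0.png.npz')['image'].astype(int);S5=np.load('pics/s5.png.npz')['image'].astype(int)
for p in((.655,-.0385),(.5085,-.0495)):
    u,v=map(int,proj(s2,np.array([*p,.022])))
    print(p,abs(s2['image'][v-20:v+25,u-25:u+25].astype(int)-S5[v-20:v+25,u-25:u+25]).mean(),abs(s2['image'][v-20:v+25,u-25:u+25].astype(int)-S0[v-20:v+25,u-25:u+25]).mean())
for z in(.18,.17,.155,.15,.145,.14,.13,.12,.11,.10,.095,.09): # front face of stack, camera side
    u,v=proj(s2,np.array([.5345,.2115,z])); print(z,s2['image'][int(v),int(u)].tolist(),end=' ')
rel(.509,-.0495,.12,16); rel(.6555,-.0385,.12,16)
E
```

```text
[0.52606837 0.24044638 0.46586457] 23.2
(0.655, -0.0385) 1.8148148148148149 65.096
(0.5085, -0.0495) 2.655851851851852 31.50488888888889
0.18 [232, 232, 228] 0.17 [231, 230, 226] 0.155 [88, 82, 86] 0.15 [119, 112, 118] 0.145 [122, 114, 120] 0.14 [122, 115, 120] 0.13 [49, 46, 45] 0.12 [51, 46, 47] 0.11 [50, 45, 45] 0.1 [133, 129, 127] 0.095 [233, 221, 221] 0.09 [228, 216, 216] rel [-1.922  5.482  2.937] turn -0.004 rows 5.207488377194562
rel [0.955 6.076 2.937] turn -0.004 rows 5.452522773896161
```

The stack is in place: aluminium from 0.16 down to 0.138 and black below it to 0.106. The remaining pots haven't moved. Next is pot C.

apply_moves(
  moves=[
    [[-0.4,1.1,0,0,0],[-0.8,2.3,0,0,0],[-1.2,3.4,0.2,0,0],[-1.6,4.5,0.8,0,0],[-1.9,5.4,1.5,0,0],[-1.92,5.48,2.5,0,0],[-1.92,5.48,2.94,0,0],[-1.92,5.48,2.94,0,0],[-1.92,5.48,2.94,0,0]],
  ],
)

```text
time: 24.32
tool_pos: [0.5094, -0.0493, 0.322]
ee_rot: [3.141, -0.001, 0.279]
wrist_force: [0.4, -0.3, 0.2]
width: 0.0943
finger_force: 0.0
```

```bash
cat >> h.py <<'E'
def lidfit(w,x,y):
    "offset (mm, world) of best circle edge fit of lid top in wrist view: maximise gradient along projected rim"
    g=cv2.GaussianBlur(w['image'].astype(np.float32).mean(2),(0,0),1.0); m=cv2.magnitude(cv2.Sobel(g,5,1,0),cv2.Sobel(g,5,0,1)); m=np.minimum(m,60)
    best=[]
    for dx in np.arange(-8,8.1,.5):
        for dy in np.arange(-8,8.1,.5):
            q=np.array([proj(w,p) for p in circ(x+dx/1e3,y+dy/1e3,.022,.03)[::2]],np.float32)
            v=cv2.remap(m,q[:,:1].copy(),q[:,1:].copy(),cv2.INTER_LINEAR); best.append((float(v.mean()),dx,dy))
    return sorted(best)[-3:]
E
python3 - <<'E'
from h import *
o=telemetry.get_obs();print(o['tool_pos'],o['width']);rel(.509,-.0495,.006,16)
w=snap('wrist','w9.png'); print(lidfit(w,.5085,-.0495))
w=dict(np.load('pics/w6.png.npz'));print('ref B',lidfit(w,.5795,.04))
E
```

```text
[ 0.50935205 -0.04932     0.32198937] 0.09425000670754898
rel [-8.00e-03  2.00e-03  2.34e+00] turn -0.003 rows 1.8718406270612353
[(36.305763244628906, np.float64(0.5), np.float64(1.5)), (36.95410919189453, np.float64(1.5), np.float64(1.5)), (37.23784637451172, np.float64(1.0), np.float64(1.5))]
ref B [(39.67350387573242, np.float64(0.5), np.float64(4.0)), (39.77357482910156, np.float64(1.5), np.float64(4.0)), (40.7943115234375, np.float64(1.0), np.float64(4.0))]
```

apply_moves(
  moves=[
    [[0,-0.02,1.0,0,0],[0,-0.02,2.1,0,0],[0,-0.02,2.34,0,0],[0,-0.02,2.34,0,0],[0,-0.02,2.34,0,0.6],[0,-0.02,2.34,0,0.6],[0,-0.02,2.34,0,0.6],[0,-0.02,2.34,0,0.6],[0,-0.02,2.34,0,0.6],[0,-0.02,2.34,0,0.6]],
  ],
)

```text
time: 25.62
tool_pos: [0.5091, -0.0485, 0.2049]
ee_rot: [3.141, -0.001, 0.278]
wrist_force: [-0.3, 0.6, 4.4]
width: 0.0591
finger_force: 30.0
```

apply_moves(
  moves=[
    [[0,0,-0.1,0,0.6],[0,0,-0.8,0,0.6],[0,0,-2.0,0,0.6],[0,0,-3.2,0,0.6],[0,0,-4.4,0,0.6],[0.2,-0.6,-5.0,0,0.6],[0.6,-1.7,-5.0,0,0.6],[1.0,-2.8,-5.0,0,0.6],[1.0,-2.8,-5.0,0,0.6]],
  ],
)

```text
time: 26.75
tool_pos: [0.5181, 0.1033, 0.4534]
ee_rot: [-3.14, 0.001, 0.285]
wrist_force: [0.6, 0.5, 0.0]
width: 0.0594
finger_force: 30.0
```

```bash
python3 - <<'E'
from h import *
o=telemetry.get_obs();print(o['tool_pos'],o['ee_rot'],o['width']);rel(.5262,.2403,.205,16)
E
```

```text
[0.51814631 0.10325144 0.45338336] [-3.14042686e+00  1.29773161e-03  2.84707168e-01] 0.059353427767553306
rel [ 0.924 -2.585  0.988] turn 0.031 rows 2.3343492738408265
```

apply_moves(
  moves=[
    [[0.4,-1.0,0,0,0.6],[0.7,-2.0,0,0,0.6],[0.92,-2.58,0,0,0.6],[0.92,-2.58,0,0,0.6],[0.92,-2.58,0.5,0,0.6],[0.92,-2.58,0.95,0,0.6],[0.92,-2.58,0.95,0,0.6],[0.92,-2.58,0.95,0,0.6]],
  ],
)

```text
time: 27.75
tool_pos: [0.5275, 0.2355, 0.4076]
ee_rot: [3.141, -0.001, 0.277]
wrist_force: [-0.4, -0.0, -0.2]
width: 0.0596
finger_force: 30.0
```

```bash
python3 - <<'E'
from h import *
o=telemetry.get_obs();print(o['tool_pos'],o['ee_rot'],o['width']);rel(.5262,.2403,.174,16)
E
```

```text
[0.52750403 0.23547517 0.40759067] [ 3.14113391e+00 -1.05342130e-03  2.76893892e-01] 0.05957775906899051
rel [ 0.001 -0.1    0.692] turn -0.014 rows 0.5591980905988276
```

apply_moves(
  moves=[
    [[0,-0.08,0,0,0.6],[0,-0.08,0,0,0.6],[0,-0.08,0,0,0.6]],
  ],
)

```text
time: 28.12
tool_pos: [0.5261, 0.2405, 0.4072]
ee_rot: [3.141, -0.001, 0.279]
wrist_force: [0.3, 0.3, 0.0]
width: 0.0593
finger_force: 30.0
```

```bash
python3 - <<'E'
from h import *
o=telemetry.get_obs();print(o['tool_pos'],o['ee_rot'],o['width'],o['qvel'][0]);rel(.5262,.2403,.174,16)
E
```

```text
[0.52605686 0.24054364 0.4071824 ] [ 3.14145092e+00 -9.12347938e-04  2.78750734e-01] 0.059301630649106346 -0.0015446466119377234
rel [0.001 0.005 0.684] turn -0.003 rows 0.5469371534518327
```

apply_moves(
  moves=[
    [[0,0,0.2,0,0.6],[0,0,0.35,0,0.6],[0,0,0.5,0,0.6],[0,0,0.6,0,0.6],[0,0,0.68,0,0.6],[0,0,0.7,0,0.6],[0,0,0.72,0,0.6],[0,0,0.72,0,0.6]],
  ],
)

```text
time: 29.12
tool_pos: [0.5262, 0.2404, 0.3719]
ee_rot: [3.142, -0.002, 0.278]
wrist_force: [-0.2, -0.1, 4.5]
width: 0.0591
finger_force: 30.0
```

Contact at the perch. Releasing, shutting the fingers above it, then pushing.

apply_moves(
  moves=[
    [[0,0,0,0,0.3],[0,0,0,0,0.3],[0,0,-0.1,0,0.3],[0,0,-0.9,0,0.3],[0,0,-0.9,0,1],[0,0,-0.9,0,1],[0,0,-0.9,0,1],[0,0,-0.9,0,1],[0,0,-0.9,0,1],[0,0,-0.9,0,1]],
  ],
)

```text
time: 30.38
tool_pos: [0.5261, 0.2404, 0.4154]
ee_rot: [3.142, 0.0, 0.278]
wrist_force: [0.4, 0.2, 0.6]
width: 0.0093
finger_force: 0.0
```

apply_moves(
  moves=[
    [[0,0,0.2,0,1],[0,0,0.45,0,1],[0,0,0.55,0,1],[0,0,0.65,0,1],[0,0,0.75,0,1],[0,0,0.85,0,1],[0,0,0.95,0,1],[0,0,1.05,0,1],[0,0,1.1,0,1]],
  ],
)

```text
time: 31.5
tool_pos: [0.5265, 0.2402, 0.3609]
ee_rot: [3.141, -0.002, 0.278]
wrist_force: [2.5, -1.4, 3.9]
width: 0.0005
finger_force: 2.4
```

apply_moves(
  moves=[
    [[0,0,0.1,0,1],[0,0,0.2,0,1],[0,0,0.26,0,1],[0,0,0.26,0,1],[0,0,0.26,0,1]],
  ],
)

```text
time: 32.12
tool_pos: [0.526, 0.2405, 0.3474]
ee_rot: [-3.141, 0.001, 0.279]
wrist_force: [1.7, -0.0, 3.1]
width: 0.0008
finger_force: 1.6
```

apply_moves(
  moves=[
    [[0,0,-0.3,0,1],[0,0,-1.2,0,1],[0,0,-2.3,0,0.6],[0,0,-2.4,0,0],[0,0,-2.4,0,0],[0,0,-2.4,0,0]],
  ],
)

```text
time: 32.88
tool_pos: [0.526, 0.2404, 0.4652]
ee_rot: [3.141, 0.005, 0.279]
wrist_force: [-0.2, 0.3, -1.0]
width: 0.0372
finger_force: 0.0
```

```bash
cat >> h.py <<'E'
def stack(s2):
    for z in np.arange(.19,.05,-.006):
        u,v=proj(s2,np.array([.5345,.2115,z])); print(round(z,3),int(s2['image'][int(v),int(u)].mean()),end='  ')
    print()
E
python3 - <<'E'
from h import *
s2=snap('side','s10.png');o=telemetry.get_obs();print(o['tool_pos'],o['time']); stack(s2)
S5=np.load('pics/s8.png.npz')['image'].astype(int)
u,v=map(int,proj(s2,np.array([.655,-.0385,.022])))
print(abs(s2['image'][v-20:v+25,u-25:u+25].astype(int)-S5[v-20:v+25,u-25:u+25]).mean())
rel(.6555,-.0385,.12,16)
E
```

```text
[0.52602384 0.24044247 0.46511462] 32.925
0.19 89  0.184 212  0.178 228  0.172 229  0.166 230  0.16 234  0.154 78  0.148 118  0.142 120  0.136 126  0.13 115  0.124 119  0.118 120  0.112 46  0.106 49  0.1 49  0.094 50  0.088 50  0.082 117  0.076 222  0.07 225  0.064 56  0.058 62  0.052 63  
0.6597037037037037
rel [0.956 6.076 2.922] turn -0.004 rows 5.447581977768601
```

apply_moves(
  moves=[
    [[0.2,1.1,0,0,0],[0.4,2.3,0,0,0],[0.6,3.5,0.1,0,0],[0.8,4.7,0.4,0,0],[0.95,5.7,1.0,0,0],[0.96,6.08,2.0,0,0],[0.96,6.08,2.9,0,0],[0.96,6.08,2.92,0,0],[0.96,6.08,2.92,0,0],[0.96,6.08,2.92,0,0]],
  ],
)

```text
time: 34.17
tool_pos: [0.6563, -0.0383, 0.3251]
ee_rot: [3.139, -0.005, 0.279]
wrist_force: [-0.1, 0.4, 0.2]
width: 0.0939
finger_force: 0.0
```

```bash
python3 - <<'E'
from h import *
o=telemetry.get_obs();print(o['tool_pos'],o['width'])
w=snap('wrist','w11.png'); print(lidfit(w,.655,-.0385));rel(.656,-.038,.006,16)
E
```

```text
[ 0.65631231 -0.03827137  0.32506065] 0.09391246645290485
[(36.94382095336914, np.float64(3.5), np.float64(7.0)), (37.12867736816406, np.float64(3.5), np.float64(5.0)), (37.91353988647461, np.float64(3.0), np.float64(5.0))]
rel [-0.003 -0.007  2.399] turn -0.001 rows 1.9194888119128586
```

apply_moves(
  moves=[
    [[0,0,0.5,0,0],[0,0,0.5,0,0],[0,0,0.5,0,0]],
  ],
)

```text
time: 34.6
tool_pos: [0.656, -0.0386, 0.2982]
ee_rot: [3.141, -0.002, 0.279]
wrist_force: [0.3, 0.2, 0.0]
width: 0.0942
finger_force: 0.0
```

```bash
python3 - <<'E'
from h import *
o=telemetry.get_obs();print(o['tool_pos'],o['ee_rot'])
w=snap('wrist','w12.png'); print(lidfit(w,.655,-.0385));rel(.657,-.0365,.006,16)
q=[proj(w,np.array([.655+a,-.0385+b,.022])) for a,b in((0,0),(.003,.005))];print(q)
it=[(circ(.655,-.0385,.022,.03),(0,0,255)),(circ(.658,-.0335,.022,.03),(0,255,0))]
cv2.imwrite('pics/ov12.png',overlay(w,1,it))
E
```

```text
[ 0.65604618 -0.03856128  0.29823907] [ 3.14065130e+00 -1.93499907e-03  2.78662269e-01]
[(35.13252639770508, np.float64(3.0), np.float64(4.5)), (35.154788970947266, np.float64(3.5), np.float64(5.0)), (35.772884368896484, np.float64(3.0), np.float64(5.0))]
rel [ 0.028 -0.035  1.87 ] turn -0.003 rows 1.4963845228977777
[(np.float64(321.6862704269653), np.float64(254.53219459620829)), (np.float64(316.51102778068685), np.float64(249.2133899536332))]
```

View pics/ov12.png

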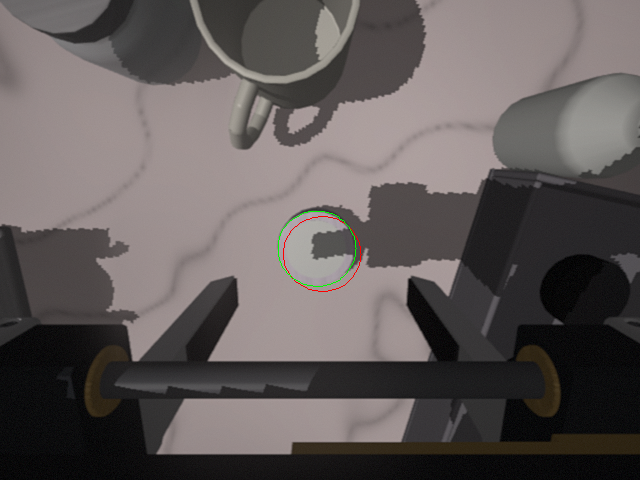

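The green circle, centred at (316,249), fits the lid, so I'll shift about 1.5 mm forward and 2 mm left, then grasp.

apply_moves(
  moves=[
    [[0.03,-0.04,0.6,0,0],[0.03,-0.04,1.6,0,0],[0.03,-0.04,1.86,0,0],[0.03,-0.04,1.86,0,0],[0.03,-0.04,1.86,0,0.6],[0.03,-0.04,1.86,0,0.6],[0.03,-0.04,1.86,0,0.6],[0.03,-0.04,1.86,0,0.6],[0.03,-0.04,1.86,0,0.6],[0.03,-0.04,1.86,0,0.6]],
  ],
)

```text
time: 35.9
tool_pos: [0.6569, -0.0363, 0.2045]
ee_rot: [3.141, -0.001, 0.278]
wrist_force: [-0.2, 0.9, 3.8]
width: 0.0593
finger_force: 30.0
```

apply_moves(
  moves=[
    [[0,0,-0.1,0,0.6],[0,0,-0.8,0,0.6],[0,0,-2.0,0,0.6],[0,0,-3.2,0,0.6],[0,0,-4.4,0,0.6],[-0.1,-0.6,-5.0,0,0.6],[-0.3,-1.7,-5.0,0,0.6],[-0.4,-2.8,-5.0,0,0.6],[-0.5,-3.0,-5.0,0,0.6],[-0.5,-3.0,-5.0,0,0.6]],
  ],
)

```text
time: 37.15
tool_pos: [0.5911, 0.1013, 0.4535]
ee_rot: [3.141, 0.0, 0.279]
wrist_force: [0.0, -0.6, -0.1]
width: 0.0598
finger_force: 30.0
```

```bash
python3 - <<'E'
from h import *
o=telemetry.get_obs();print(o['tool_pos'],o['ee_rot'],o['width']);rel(.5262,.2403,.205,16)
E
```

```text
[0.59111776 0.1013216  0.45353594] [3.14076154e+00 3.36175418e-04 2.79459308e-01] 0.05975828148638141
rel [-0.481 -3.03   0.991] turn 0.001 rows 2.5790848834153457
```

apply_moves(
  moves=[
    [[-0.15,-1.0,0,0,0.6],[-0.3,-2.0,0,0,0.6],[-0.48,-3.03,0,0,0.6],[-0.48,-3.03,0,0,0.6],[-0.48,-3.03,0.4,0,0.6],[-0.48,-3.03,0.9,0,0.6],[-0.48,-3.03,0.9,0,0.6],[-0.48,-3.03,0.9,0,0.6],[-0.48,-3.03,0.9,0,0.6]],
  ],
)

```text
time: 38.28
tool_pos: [0.5272, 0.2395, 0.4101]
ee_rot: [3.141, -0.003, 0.277]
wrist_force: [0.1, -0.1, -0.0]
width: 0.0597
finger_force: 30.0
```

```bash
python3 - <<'E'
from h import *
o=telemetry.get_obs();print(o['tool_pos'],o['ee_rot'],o['qvel'][0]);rel(.5262,.2403,.174,16)
# held-pot front edge compared with pot B's view (w7): best image shift of the rim region
w=snap('wrist','w13.png')
for n in('w7','w13'):
    d=dict(np.load(f'pics/{n}.png.npz')); g=cv2.GaussianBlur(d['image'].astype(np.float32).mean(2),(0,0),1)
    print(n,g[230:262:2,322].round().astype(int))
E
```

```text
[0.52724449 0.23951193 0.41014658] [ 3.14140339e+00 -2.51728600e-03  2.77454298e-01] 0.010725550078250691
rel [-0.016 -0.021  0.743] turn -0.01 rows 0.5947138059626623
w7 [31 31 34 55 68 66 48 62 80 84 84 84 85 84 84 85]
w13 [176 171 125  75  67  50  62  81  85  84  84  84  84  83  85  85]
```

apply_moves(
  moves=[
    [[-0.02,-0.01,0.2,0,0.6],[-0.02,-0.01,0.35,0,0.6],[-0.02,-0.01,0.5,0,0.6],[-0.02,-0.01,0.6,0,0.6],[-0.02,-0.01,0.68,0,0.6],[-0.02,-0.01,0.72,0,0.6],[-0.02,-0.01,0.76,0,0.6],[-0.02,-0.01,0.76,0,0.6]],
  ],
)

```text
time: 39.33
tool_pos: [0.5256, 0.2403, 0.3717]
ee_rot: [3.142, -0.002, 0.278]
wrist_force: [-2.0, -0.2, 3.4]
width: 0.0593
finger_force: 30.0
```

apply_moves(
  moves=[
    [[0,0,0,0,0.3],[0,0,0,0,0.3],[0,0,-0.1,0,0.3],[0,0,-0.9,0,0.3],[0.01,0,-0.9,0,1],[0.01,0,-0.9,0,1],[0.01,0,-0.9,0,1],[0.01,0,-0.9,0,1],[0.01,0,-0.9,0,1],[0.01,0,-0.9,0,1]],
  ],
)

```text
time: 40.58
tool_pos: [0.5261, 0.2404, 0.4154]
ee_rot: [3.141, 0.0, 0.278]
wrist_force: [0.1, 0.2, -0.3]
width: 0.0096
finger_force: 0.0
```

apply_moves(
  moves=[
    [[0,0,0.2,0,1],[0,0,0.45,0,1],[0,0,0.55,0,1],[0,0,0.65,0,1],[0,0,0.75,0,1],[0,0,0.85,0,1],[0,0,0.95,0,1],[0,0,1.05,0,1],[0,0,1.1,0,1]],
  ],
)

```text
time: 41.7
tool_pos: [0.5268, 0.2401, 0.3627]
ee_rot: [3.14, -0.006, 0.278]
wrist_force: [1.7, -1.2, 5.2]
width: 0.0006
finger_force: 2.9
```

apply_moves(
  moves=[
    [[0,0,0.1,0,1],[0,0,0.2,0,1],[0,0,0.26,0,1],[0,0,0.26,0,1],[0,0,0.26,0,1]],
  ],
)

```text
time: 42.32
tool_pos: [0.5261, 0.2405, 0.3475]
ee_rot: [-3.142, 0.0, 0.279]
wrist_force: [2.8, -0.9, 3.4]
width: 0.0008
finger_force: 1.8
```

apply_moves(
  moves=[
    [[0,0,-0.3,0,1],[0,0,-1.2,0,1],[0,0,-2.3,0,1],[0,0,-2.6,0,1],[0,0,-2.6,0,1],[0,0,-2.6,0,1],[0,0,-2.6,0,1]],
  ],
)

```text
time: 43.2
tool_pos: [0.5261, 0.2405, 0.4749]
ee_rot: [3.141, 0.005, 0.278]
wrist_force: [0.5, 0.4, -0.1]
width: 0.0003
finger_force: 0.0
```

```bash
python3 - <<'E'
from h import *
s2=snap('side','s14.png');w=snap('wrist','w14.png');o=telemetry.get_obs();print(o['tool_pos'],o['time']); stack(s2)
u,v=proj(w,np.array([.5265,.24,.16]));u,v=int(3*u),int(3*v)
a=overlay(w,3,[])[max(0,v-200):v+200,u-200:u+200]
b=cv2.resize(s2['image'],None,fx=.8,fy=.8)[:,60:460,::-1]; b=overlay(s2,1.2,[])[120:520,180:580]
n=min(len(a),len(b)); cv2.imwrite('pics/ov14.png',np.hstack([a[:n],b[:n]]))
E
```

```text
[0.52614726 0.24043748 0.47588847] 43.3
0.19 89  0.184 211  0.178 228  0.172 228  0.166 229  0.16 233  0.154 80  0.148 120  0.142 120  0.136 121  0.13 115  0.124 117  0.118 121  0.112 122  0.106 119  0.1 118  0.094 87  0.088 47  0.082 51  0.076 51  0.07 52  0.064 50  0.058 122  0.052 60
```

View pics/ov14.png

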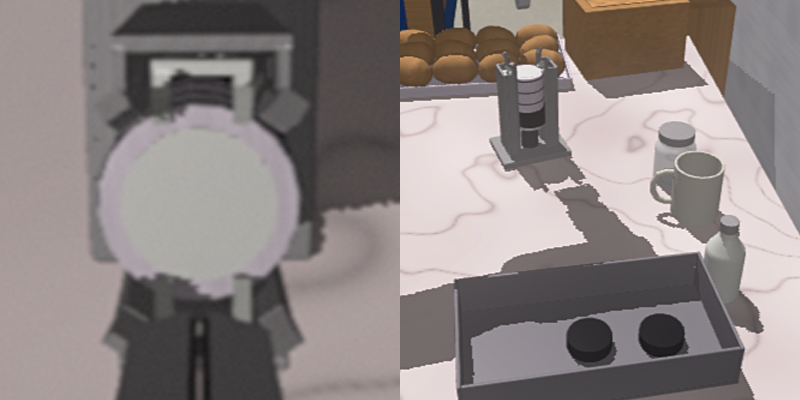

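The stack is held under the lips: three pots from 0.16 to 0.094 with the black pusher below them. The table has no pots left, the bystanders stand as before, and the robot is clear.

```bash
python3 -c "
from bench import ticket
print(ticket.close_job())"
```

```text
the job is handed in; nothing more can be done
None
```

The job is handed in: the pusher is in the dispenser with all three pots lid up on top of it, held under the lips, and the shaker, mug and jar were left where they stood.

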